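Lever-release of rollers from a parts chute

TASK

With your fingertips, press the raised long end of the dispenser's lever down so that its short end lifts the heavy flap, and keep it down until all three steel rollers have rolled out of the chute into the green tray. Then let the lever come up slowly under your fingers, so that the flap shuts without slamming, and move away. Touch only the lever: do not lift the flap or handle the rollers, and leave the tray and everything around it where it stands.

Things in the scene. Friction and masses are not known exactly. Their poses are not given: they have to be found in the camera images.
- dispenser: Fixed parts dispenser. Origin on the table under the lever's pivot, between two grey posts 170 mm high; z up. The lever lies along its x, long end to -x (seen from the robot, to the left). The blue-painted steel chute runs along its y, centred at x = 118 mm, 74 mm wide, sloping 13 degrees down from y = 260 mm to its mouth, towards the robot, at y = -20 mm, 70 mm above the table.
- lever (a joint): Dark steel lever, level pivot 157 mm above the table. 0 rad: at rest, long end 0.30 rad above level; grows as the long end is pressed, hard stop at 0.72. Arms: 190 mm to the middle of the pressing plate, 65 mm to the tip under the flap's side ear. Rollers can pass from about 0.5. Takes about 3 to 6 N; the flap's weight brings it back to 0, and slams if simply released.
- lever_pad (a point): Middle of the upper face of the pressing plate at the lever's long end (55 mm along the lever, 44 mm across), 190 mm from the pivot and 14 mm above the bar's axis. Height 227 mm at rest, 92 mm at the lever's stop; it moves on an arc about the pivot, 177 to 190 mm from the dispenser's origin towards its -x.
- flap: Heavy dark steel flap (1.8 to 2.9 kg): a window frame with a 76 x 55 x 40 mm block at its free end and a lip hanging down that shuts the chute's mouth. Origin on the dispenser's y axis at y = +140 mm, at the height of its hinge (146 mm above the table). Shut: its z axis is vertical; its tilt is the opening angle, about 0.31 rad with the lever at its stop.
- tray: Open green plastic tray, loose, 100 x 180 mm along the dispenser's x and y, 50 mm high, 5 mm walls, under the chute's mouth. Origin: centre of its underside.
- roller1_center (a point): Centre of a plain steel roller, 34 mm across, 60 mm long, 0.25 kg, lying across the chute; the lowest of the three, against the flap's lip. They roll out by themselves within about 2 s once the flap is up; lying in the tray the centre is about 22 mm above the table, or up to 60 mm if one lies on another.
- roller1: The same roller1; this origin is on its side and turns with it, so use roller1_center for its position.
- roller2_center (a point): Centre of a plain steel roller, 34 mm across, 60 mm long, 0.25 kg, lying across the chute; the middle of the three. They roll out by themselves within about 2 s once the flap is up; lying in the tray the centre is about 22 mm above the table, or up to 60 mm if one lies on another.
- roller2: The same roller2; this origin is on its side and turns with it, so use roller2_center for its position.
- roller3_center (a point): Centre of a plain steel roller, 34 mm across, 60 mm long, 0.25 kg, lying across the chute; the highest of the three. They roll out by themselves within about 2 s once the flap is up; lying in the tray the centre is about 22 mm above the table, or up to 60 mm if one lies on another.
- roller3: The same roller3; this origin is on its side and turns with it, so use roller3_center for its position.
- carton: Bystander: plain brown carton, 55 x 75 x 45 mm high. Origin at the centre of its underside.
- sleeve: Bystander: open aluminium sleeve, 48 mm across, 55 mm high, standing. Origin at the centre of its underside.
- can: Bystander: small can with a paper band, 56 mm across, 70 mm high. Origin at the centre of its underside.
- wrench: Bystander: steel wrench lying flat. Origin at its underside.
- small_bin: Bystander: empty small green bin, 100 x 80 x 50 mm high. Origin at the centre of its underside.
- spool: Bystander: black plastic spool, 60 mm across, 50 mm high. Origin at the centre of its underside.
There are look-alikes about, which are no part of the job. Leave any blue or pink look-alike of the roller3 alone.

How it is judged:
By the outcome, as a careful person would: the job done as asked, in the order asked, and still so for the second after the job is handed in, with the robot touching nothing.
It also fails if it takes over 42 s, if anything falls off the work surface, if the arm or the gripper's body presses on something with over 40 N, if the wrist force passes 120 N, or if a joint passes its speed limit or range.

ROBOT

A 7-joint arm with a two-finger parallel gripper is mounted at the origin on the work surface. World frame = base frame: x ahead of the robot, y to its left, z up, the work surface at z = 0. Lengths are in m, angles in rad, forces in N, time in s.
With the tool pointing down it reaches from about 0.35 to 0.9 m from the base axis. Payload 8.1 kg.
Tool frame: the origin (TCP) lies at the very end of the fingers, on their centre line; the grasp point (between the pads) lies 19 mm behind it; z points along the fingers, y is the direction in which the jaws open and shut (so a half turn about z gives the same grasp; the last joint's range is limited). The gripper opens to 92 mm and grips with 3 to 60 N. Pads are 19 mm wide; open, the fingers measure 130 mm over their backs; the gripper's body (75 mm by 190 mm) begins 47 mm behind the grasp point.
Start: joints at [1.038, 0.434, 0.025, 1.573, -0.012, 1.134, -0.075], TCP at [0.26, -0.568, 0.227] pointing down, gripper open.
Joint ranges: [-2.62, 2.62], [-0.44, 2.09], [-1.27, 1.32], [0.08, 2.57], [-1.32, 4.46], [0.12, 2], [-2.74, 2.74]. Speed limits (rad/s): [2.22, 2.22, 3.01, 3.01, 3.14, 3.14, 3.14].

INTERFACE

Orientations are given as a rotation vector (axis times angle).
In Python, from cell import observe, get_image, sign_off gives the robot as it stands.
- The arm moves only by the tool arm_command, never from a script. Its argument "deltas" is a list of rows, each an object with "xyz": the shift along the tool's x, y, z in cm, a list of three; "turn": the turn about the tool's z in degrees; "jaw": the closure in counts, from 0 (fully open) to 255 (shut). A call has 1 to 5 rows; each row is the pose to reach, as a shift and turn from the pose measured when the call began, along the tool's axes at that moment; what a row does not reach only later rows make up. A row lasts 1/12 s, in which the tool goes at most 41.7 mm and 7.16 degrees, less where a joint would pass 70% of its speed; a pose out of reach is approached as far as the arm can. A call with a gripper value outside its range is refused whole. The fingers move at their own pace and stop on an object; "force" is the grip in N (left out, the last holds). Time passes only in rows, so rows that repeat a pose let the fingers close. It gives the time, the measured TCP pose, the force and the opening at its end, in the units of the state.
- observe(): the state, without advancing time (a new reading comes with each control period).
- get_image(name): name is "side" or "top"; returns a dict with "frame" (420x560x3 uint8, red, green, blue), "depth" (420x560 float32, m along the optical axis (not along the pixel's ray), 0 where there is no reading), "camera_matrix" (3x3 intrinsics, pixels), "cam_to_world" (4x4, takes a point from camera to world coordinates). Camera axes: x right, y up, looking along -z (the intrinsics and any distortion apply to the point x, -y, -z); pixel columns grow to the right and rows downward; lengths in m; the calibration is good to about 2 mm. A picture is of the moment at which its call begins.
- sign_off(): hands the job in, once; it reports no verdict.
The state is a dict: "clock": time; "joints": joint angles; "dq": joint speeds; "joint_efforts": joint torques, N m; "position": TCP position; "ee_rot": TCP orientation; "force": force on the tool from outside, world axes, zero at the start; "ft_torque": the same for the moment, N m; "width": opening from 0.0 (shut) to 1.0 (fully open).
Only numpy, scipy, OpenCV 4.12 (cv2) and the standard library are available. Lean on these libraries where they do the work, as an engineer would, in place of code of your own. Each camera call takes 0.05 s, during which the arm holds its last target.

## Working session

There is one attempt and no reset: what is moved stays moved. The work goes in short steps, Python scripts to look and compute and a tool call to move; the robot and the scene stay as the last step left them, time stands still between calls to the robot, and variables do not carry over. Pictures are saved under pics/ and viewed, and the job is handed in when it is done.

Besides the shell and the picture viewer there is one more tool, called after "Call:" as name(argument=value, ...), one argument or row to a line, values as JSON. arm_command: Moves the arm, as the interface text tells. Its arguments: {"type":"object","properties":{"deltas":{"type":"array","items":{"type":"object","properties":{"xyz":{"type":"array","items":{"type":"number"}},"turn":{"type":"number"},"jaw":{"type":"number"}}}},"force":{"type":"number"}},"required":["deltas"]}

```bash
mkdir -p pics; ls
cat > h.py <<'E'
import numpy as np,cv2
from cell import observe,get_image,sign_off
def cloud(im):
    d=im["depth"];K=np.array(im["camera_matrix"]);T=np.array(im["cam_to_world"])
    v,u=np.mgrid[:d.shape[0],:d.shape[1]]
    P=np.stack([(u-K[0,2])/K[0,0]*d,-(v-K[1,2])/K[1,1]*d,-d],-1)
    P=P@T[:3,:3].T+T[:3,3]; P[d<=0]=np.nan
    return P
E
python3 - <<'E'
from h import *
print(observe())
for n in("side","top"):
    im=get_image(n);cv2.imwrite(f"pics/{n}0.png",im["frame"][...,::-1]);np.savez(f"{n}0.npz",**im)
    print(n,im["camera_matrix"],im["cam_to_world"],[k for k in im])
E
```

```text
pics
{'clock': 0.0, 'joints': array([ 1.03840022,  0.4352332 ,  0.02497865,  1.57412717, -0.01159938,
        1.13399211, -0.07510147]), 'dq': array([-1.72729416e-04, -8.23515005e-04,  1.29488702e-03, -4.44573069e-05,
        5.97515264e-04,  2.81498126e-04,  7.86417839e-05]), 'joint_efforts': array([-5.98371626e-04, -6.67861819e+01,  9.84483585e-01, -3.14452422e+01,
       -6.05796184e-02,  4.30582662e-02,  1.79964782e-04]), 'position': array([ 0.26015194, -0.5677032 ,  0.22592706]), 'ee_rot': array([-3.06785203e+00, -6.69492276e-01,  7.67387623e-04]), 'force': array([-0.25237893,  0.48416721,  0.4641266 ]), 'ft_torque': array([-0.01581634,  0.02600724,  0.02462497]), 'width': 1.0031961687973505}
side [[380.05362497   0.         280.38179293]
 [  0.         380.05362497 212.20571677]
 [  0.           0.           1.        ]] [[ 0.96956366  0.15733592 -0.18759454  0.43823363]
 [-0.24465092  0.59251706 -0.76750861 -0.80196377]
 [-0.00960371  0.79004363  0.61297539  0.81184649]
 [ 0.          0.          0.          1.        ]] ['frame', 'depth', 'camera_matrix', 'cam_to_world']
top [[467.73579164   0.         280.05146562]
 [  0.         467.73579164 210.03998244]
 [  0.           0.           1.        ]] [[-1.47717683e-02  9.78276159e-01 -2.06778990e-01  3.60223017e-01]
 [-9.99890889e-01 -1.44674549e-02  2.98381560e-03  1.17107175e-02]
 [-7.25700365e-05  2.06800504e-01  9.78383129e-01  1.46309202e+00]
 [ 0.00000000e+00  0.00000000e+00  0.00000000e+00  1.00000000e+00]] ['frame', 'depth', 'camera_matrix', 'cam_to_world']
```

View pics/side0.png

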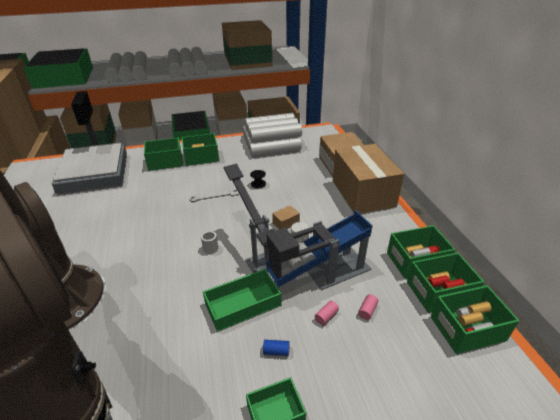

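View pics/top0.png

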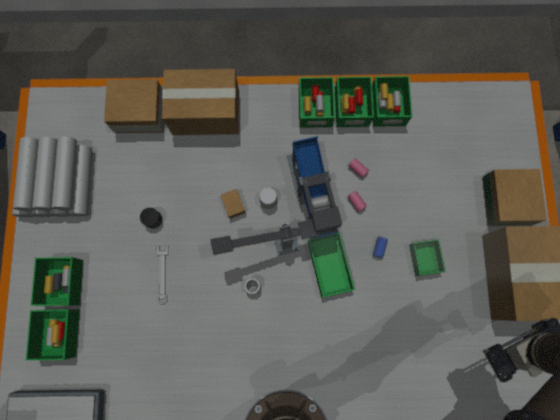

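Side view: lever plate at about (235,172), flap block at (282,243), tray at (242,298). Top view: plate at about (221,244), posts at about (287,238), flap block at (320,218), tray at (331,266), sleeve at (253,286) and can at (268,197).

```bash
python3 - <<'E'
from h import *
S=np.load("side0.npz");T=np.load("top0.npz")
Pt=cloud(T);Ps=cloud(S)
np.set_printoptions(precision=3,suppress=True)
for n,P in(("top",Pt),("side",Ps)):
    # plate: z>0.19, region
    m=(P[...,2]>0.17)&(P[...,2]<0.27)&(P[...,0]>0.4)&(P[...,0]<0.8)&(P[...,1]>-.25)&(P[...,1]<.3)
    q=P[m]
    pl=q[q[:,2]>0.205]; 
    print(n,len(q),len(pl),pl.mean(0),pl.min(0),pl.max(0))
    # lever axis direction by z bins along
    for z0 in np.arange(.15,.27,.01):
        s=q[(q[:,2]>z0)&(q[:,2]<z0+.01)]
        if len(s)>3: print(round(z0,2),len(s),s.mean(0),s.min(0),s.max(0))
hsv=cv2.cvtColor(T["frame"],cv2.COLOR_RGB2HSV)
def mask(lo,hi,P,hs):
    return cv2.inRange(hs,lo,hi)>0
hs=cv2.cvtColor(S["frame"],cv2.COLOR_RGB2HSV)
for n,P,h in(("top",Pt,hsv),("side",Ps,hs)):
    for nm,lo,hi in(("green",(45,100,50),(80,255,255)),("blue",(105,120,40),(130,255,255))):
        m=cv2.inRange(h,lo,hi)
        k,l,st,c=cv2.connectedComponentsWithStats(m)
        for i in range(1,k):
            if st[i,4]>80:
                p=P[l==i];p=p[~np.isnan(p[:,0])]
                if len(p) and .3<p[:,0].mean()<.9 and abs(p[:,1].mean())<.4:
                    (c0,sz,a)=cv2.minAreaRect(p[:,:2].astype(np.float32))
                    print(n,nm,c[i],p.mean(0),"rect",np.array(c0),np.array(sz),a,"z",np.percentile(p[:,2],[2,98]))
E
python3 - <<'E'
import cv2
a=cv2.imread('pics/top0.png')[130:310,190:370];cv2.imwrite('pics/topc.png',cv2.resize(a,(600,600),interpolation=2))
E
```

```text
top 1298 373 [0.529 0.161 0.223] [0.504 0.11  0.205] [0.554 0.193 0.237]
0.17 140 [0.564 0.001 0.175] [ 0.539 -0.159  0.17 ] [0.614 0.067 0.18 ]
0.18 571 [ 0.594 -0.087  0.186] [ 0.533 -0.164  0.18 ] [0.637 0.097 0.19 ]
0.19 172 [0.568 0.012 0.194] [ 0.524 -0.16   0.19 ] [0.636 0.137 0.2  ]
0.2 78 [0.538 0.125 0.204] [0.525 0.102 0.2  ] [0.551 0.139 0.209]
0.21 73 [0.531 0.147 0.217] [0.508 0.131 0.21 ] [0.554 0.167 0.22 ]
0.22 205 [0.529 0.165 0.225] [0.505 0.14  0.22 ] [0.554 0.193 0.23 ]
0.23 59 [0.525 0.182 0.232] [0.504 0.168 0.23 ] [0.545 0.192 0.237]
side 1131 239 [0.532 0.156 0.221] [0.507 0.127 0.205] [0.558 0.191 0.233]
0.17 184 [ 0.582 -0.063  0.175] [ 0.544 -0.167  0.17 ] [0.64  0.059 0.18 ]
0.18 588 [ 0.599 -0.1    0.186] [ 0.534 -0.167  0.18 ] [0.642 0.101 0.19 ]
0.19 82 [0.545 0.098 0.195] [0.528 0.073 0.19 ] [0.56  0.131 0.2  ]
0.2 57 [0.539 0.127 0.204] [0.526 0.107 0.2  ] [0.551 0.142 0.209]
0.21 82 [0.534 0.142 0.217] [0.512 0.131 0.21 ] [0.558 0.158 0.22 ]
0.22 125 [0.53  0.167 0.225] [0.507 0.144 0.22 ] [0.554 0.191 0.23 ]
0.23 13 [0.527 0.181 0.231] [0.511 0.174
[... 413 characters left out ...]
96] [ 0.543 -0.299  0.031] rect [ 0.543 -0.299] [0.025 0.057] 72.31105041503906 z [0.021 0.037]
side green [241.742 298.841] [ 0.492 -0.144  0.02 ] rect [ 0.498 -0.126] [0.2   0.143] 12.534194946289062 z [0.001 0.049]
side blue [350.367 230.296] [ 0.812 -0.078  0.132] rect [ 0.798 -0.086] [0.109 0.08 ] 13.494375228881836 z [0.115 0.161]
side blue [312.832 240.396] [ 0.709 -0.068  0.11 ] rect [ 0.707 -0.068] [0.048 0.011] 2.7061209678649902 z [0.098 0.124]
side blue [301.637 265.804] [ 0.656 -0.139  0.095] rect [ 0.638 -0.121] [0.133 0.176] 63.081825256347656 z [0.067 0.122]
side blue [275.504 347.196] [ 0.543 -0.31   0.028] rect [ 0.544 -0.306] [0.031 0.059] 72.22357177734375 z [0.015 0.034]
```

View pics/topc.png

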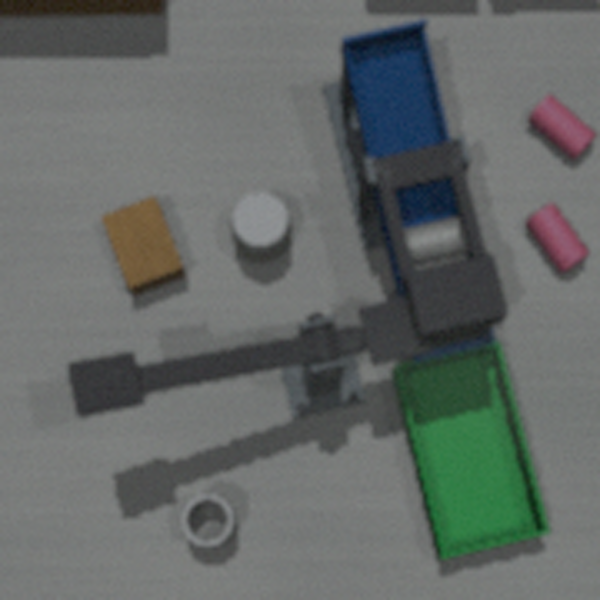

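Plate centre from both views is about (0.529, 0.164, 0.225), which matches the expected 227 mm height. Dispenser yaw is about 12.5°, and the pivot is near (0.567, -0.008). First I raise the tool, shut the jaws and swing over.

```bash
cat > d.py <<'E'
from h import *
import sys
from scipy.spatial.transform import Rotation as R
np.set_printoptions(precision=3,suppress=True)
def rel(t,yaw=12.4):
    o=observe();r=R.from_rotvec(o["ee_rot"]);M=r.as_matrix()
    y=np.degrees(np.arctan2(M[1,1],M[0,1]))
    d=M.T@(np.array(t)-o["position"])*100
    print("t",round(o["clock"],2),"pos",o["position"],"yaw",round(y,1),"zax",M[:,2],"F",o["force"],"w",round(o["width"],3))
    print("delta cm",d,"turn",(y-yaw+180)%360-180)
if __name__=="__main__": rel([float(a) for a in sys.argv[1:4]])
E
python3 d.py .529 .165 .32
```

```text
t 0.1 pos [ 0.26  -0.568  0.226] yaw -65.4 zax [-0.001  0.001 -1.   ] F [-0.325  0.296  0.341] w 1.003
delta cm [ 54.965 -55.425  -9.325] turn -77.77634834434924
```

Call:
arm_command(
  deltas=[
    {"xyz": [0, 0, -3], "turn": 0, "jaw": 255},
    {"xyz": [1, 0, -6], "turn": 0, "jaw": 255},
    {"xyz": [3, 0, -8], "turn": 0, "jaw": 255},
    {"xyz": [5, 0, -9], "turn": 0, "jaw": 255},
    {"xyz": [8, 0, -9], "turn": 0, "jaw": 255},
  ],
  force=20,
)

```text
clock: 0.52
position: [0.332, -0.5364, 0.319]
ee_rot: [3.068, 0.663, -0.0]
force: [-0.4, -0.4, 0.2]
width: 0.686
```

```bash
python3 d.py .529 .165 .32
```

```text
t 0.52 pos [ 0.332 -0.536  0.319] yaw -65.6 zax [ 0.001 -0.003 -1.   ] F [-0.392 -0.361  0.169] w 0.686
delta cm [ 46.917 -55.733  -0.304] turn -77.99937969892841
```

Call:
arm_command(
  deltas=[
    {"xyz": [2.2, -2.6, 0], "turn": -5, "jaw": 255},
    {"xyz": [4.4, -5.2, 0], "turn": -10, "jaw": 255},
    {"xyz": [6.6, -7.8, 0], "turn": -15, "jaw": 255},
    {"xyz": [8.8, -10.4, 0], "turn": -20, "jaw": 255},
    {"xyz": [11, -13, 0], "turn": -25, "jaw": 255},
  ],
)

```text
clock: 0.93
position: [0.3785, -0.3708, 0.3182]
ee_rot: [2.849, 1.318, -0.002]
force: [1.9, -0.2, -0.1]
width: 0.326
```

```bash
python3 d.py .529 .165 .32
```

```text
t 0.93 pos [ 0.378 -0.371  0.318] yaw -40.3 zax [-0.    -0.003 -1.   ] F [ 1.88  -0.237 -0.097] w 0.326
delta cm [ 50.578 -23.216  -0.334] turn -52.74919717652719
```

Call:
arm_command(
  deltas=[
    {"xyz": [3.2, -1.4, 0], "turn": -5, "jaw": 255},
    {"xyz": [6.4, -2.8, 0], "turn": -10, "jaw": 255},
    {"xyz": [9.6, -4.2, 0], "turn": -15, "jaw": 255},
    {"xyz": [12.8, -5.6, 0], "turn": -20, "jaw": 255},
    {"xyz": [16, -7, 0], "turn": -25, "jaw": 255},
  ],
)

```text
clock: 1.35
position: [0.4286, -0.2018, 0.3175]
ee_rot: [2.493, 1.909, -0.003]
force: [1.2, 0.4, -0.9]
width: 0.007
```

```bash
python3 d.py .529 .165 .32
```

```text
t 1.35 pos [ 0.429 -0.202  0.318] yaw -15.1 zax [-0.    -0.003 -1.   ] F [ 1.202  0.369 -0.863] w 0.007
delta cm [38.028  0.135 -0.358] turn -27.507390368479577
```

Call:
arm_command(
  deltas=[
    {"xyz": [3.8, 0, 0], "turn": -5, "jaw": 255},
    {"xyz": [7.6, 0, 0], "turn": -10, "jaw": 255},
    {"xyz": [11.4, 0, 0], "turn": -15, "jaw": 255},
    {"xyz": [15.2, 0, 0], "turn": -20, "jaw": 255},
    {"xyz": [19, 0, 0], "turn": -25, "jaw": 255},
  ],
)

```text
clock: 1.77
position: [0.4779, -0.0166, 0.3169]
ee_rot: [2.016, 2.408, -0.004]
force: [1.1, -0.7, 0.2]
width: 0.002
```

```bash
python3 d.py .529 .165 .32
```

```text
t 1.77 pos [ 0.478 -0.017  0.317] yaw 10.1 zax [-0.001 -0.003 -1.   ] F [ 1.09  -0.748  0.245] w 0.002
delta cm [16.978  8.219 -0.367] turn -2.2728388040861773
```

Call:
arm_command(
  deltas=[
    {"xyz": [3.6, 1.6, 0], "turn": -1, "jaw": 255},
    {"xyz": [7.2, 3.3, 0], "turn": -2, "jaw": 255},
    {"xyz": [10.8, 5, 0], "turn": -2, "jaw": 255},
    {"xyz": [14.2, 6.7, 0], "turn": -2, "jaw": 255},
    {"xyz": [17, 8.2, 0], "turn": -2, "jaw": 255},
  ],
)

```text
clock: 2.18
position: [0.5286, 0.1681, 0.3161]
ee_rot: [1.972, 2.444, -0.004]
force: [-0.1, 0.8, 0.6]
width: 0.001
```

```bash
python3 d.py .529 .165 .25
```

```text
t 2.18 pos [0.529 0.168 0.316] yaw 12.2 zax [-0.001 -0.003 -1.   ] F [-0.075  0.797  0.563] w 0.001
delta cm [-0.292 -0.015  6.606] turn -0.1956387166408433
```

Call:
arm_command(
  deltas=[
    {"xyz": [-0.1, 0, 2], "turn": 0, "jaw": 255},
    {"xyz": [-0.2, 0, 4], "turn": 0, "jaw": 255},
    {"xyz": [-0.3, 0, 6], "turn": 0, "jaw": 255},
    {"xyz": [-0.3, 0, 7], "turn": 0, "jaw": 255},
    {"xyz": [-0.3, 0, 7.4], "turn": 0, "jaw": 255},
  ],
)

```text
clock: 2.6
position: [0.5282, 0.1643, 0.2401]
ee_rot: [-1.972, -2.444, 0.009]
force: [-0.8, 0.3, 1.0]
width: 0.005
```

```bash
python3 d.py .529 .165 .226
python3 - <<'E'
from h import *
for n in("side","top"):
    im=get_image(n);f=im["frame"][...,::-1]
    a=f[120:300,160:340] if n=="side" else f[170:310,180:320]
    cv2.imwrite(f"pics/{n}1.png",cv2.resize(a,(560,560),interpolation=2))
E
```

```text
t 2.6 pos [0.528 0.164 0.24 ] yaw 12.2 zax [-0.004 -0.004 -1.   ] F [-0.826  0.339  0.954] w 0.005
delta cm [0.058 0.099 1.412] turn -0.2022479804993793
```

View pics/side1.png

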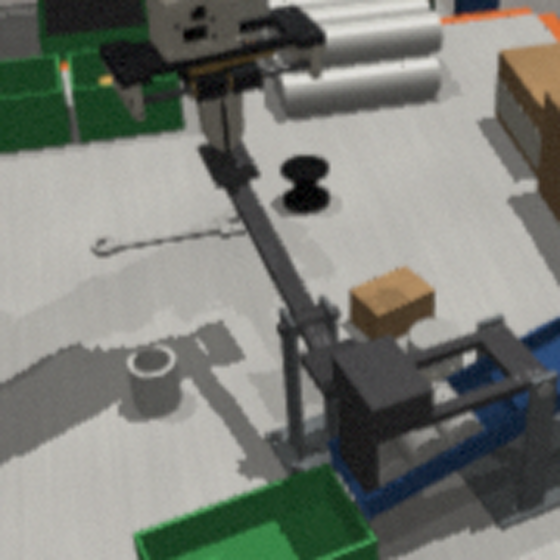

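View pics/top1.png

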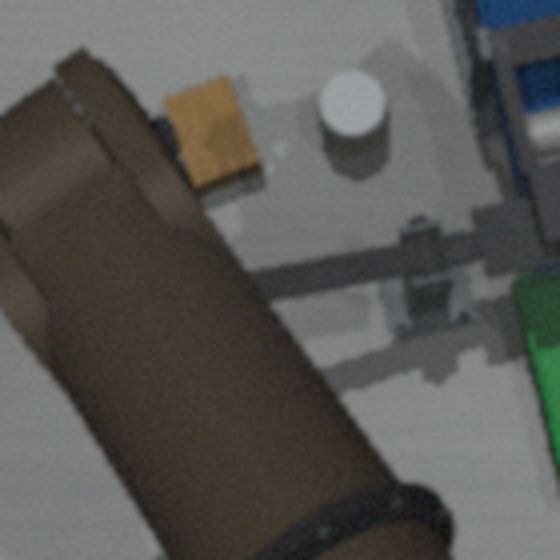

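The fingertips are over the plate: side crop plate at (225,165) with the fingers just above it. I start pressing along the arc.

Call:
arm_command(
  deltas=[
    {"xyz": [0, 0, 0.6], "turn": 0, "jaw": 255},
    {"xyz": [0.1, 0, 1.2], "turn": 0, "jaw": 255},
    {"xyz": [0.2, 0, 1.8], "turn": 0, "jaw": 255},
    {"xyz": [0.4, 0, 2.5], "turn": 0, "jaw": 255},
    {"xyz": [0.6, 0, 3.2], "turn": 0, "jaw": 255},
  ],
)

```text
clock: 3.12
position: [0.5282, 0.1717, 0.2105]
ee_rot: [1.972, 2.444, -0.001]
force: [-0.5, 1.7, 5.4]
width: 0.005
```

```bash
python3 d.py .528 .177 .171
```

```text
t 3.12 pos [0.528 0.172 0.21 ] yaw 12.2 zax [ 0.    -0.001 -1.   ] F [-0.544  1.688  5.398] w 0.005
delta cm [0.529 0.093 3.947] turn -0.18876355121429356
```

Call:
arm_command(
  deltas=[
    {"xyz": [0.2, 0, 0.8], "turn": 0, "jaw": 255},
    {"xyz": [0.3, 0, 1.6], "turn": 0, "jaw": 255},
    {"xyz": [0.4, 0, 2.4], "turn": 0, "jaw": 255},
    {"xyz": [0.5, 0, 3.2], "turn": 0, "jaw": 255},
    {"xyz": [0.5, 0, 4.0], "turn": 0, "jaw": 255},
  ],
)

```text
clock: 3.53
position: [0.527, 0.1781, 0.1706]
ee_rot: [1.971, 2.446, 0.002]
force: [-3.4, 4.6, 6.6]
width: 0.005
```

```bash
python3 d.py .528 .171 .108
```

```text
t 3.53 pos [0.527 0.178 0.171] yaw 12.3 zax [ 0.001  0.001 -1.   ] F [-3.392  4.594  6.586] w 0.005
delta cm [-0.718 -0.065  6.263] turn -0.13395947895813265
```

Call:
arm_command(
  deltas=[
    {"xyz": [0, 0, 1.1], "turn": 0, "jaw": 255},
    {"xyz": [-0.1, 0, 2.3], "turn": 0, "jaw": 255},
    {"xyz": [-0.2, 0, 3.5], "turn": 0, "jaw": 255},
    {"xyz": [-0.3, 0, 4.7], "turn": 0, "jaw": 255},
    {"xyz": [-0.6, 0, 5.7], "turn": 0, "jaw": 255},
  ],
)

```text
clock: 3.95
position: [0.5283, 0.1733, 0.1133]
ee_rot: [1.97, 2.447, 0.004]
force: [-1.8, 4.1, 5.5]
width: 0.005
```

```bash
python3 d.py .528 .171 .106
```

```text
t 3.95 pos [0.528 0.173 0.113] yaw 12.3 zax [ 0.002  0.002 -1.   ] F [-1.803  4.072  5.465] w 0.005
delta cm [-0.216 -0.081  0.729] turn -0.08554417475230025
```

Now the last bit to about 0.66 rad, then hold.

Call:
arm_command(
  deltas=[
    {"xyz": [-0.1, 0, 0.3], "turn": 0, "jaw": 255},
    {"xyz": [-0.2, 0, 0.6], "turn": 0, "jaw": 255},
    {"xyz": [-0.2, 0, 0.8], "turn": 0, "jaw": 255},
    {"xyz": [-0.2, 0, 0.8], "turn": 0, "jaw": 255},
    {"xyz": [-0.2, 0, 0.8], "turn": 0, "jaw": 255},
  ],
)

```text
clock: 4.37
position: [0.5287, 0.1715, 0.1056]
ee_rot: [1.97, 2.447, 0.004]
force: [-1.2, 0.1, 3.1]
width: 0.006
```

Call:
arm_command(
  deltas=[
    {"xyz": [0, 0, 0], "turn": 0, "jaw": 255},
    {"xyz": [0, 0, 0], "turn": 0, "jaw": 255},
    {"xyz": [0, 0, 0], "turn": 0, "jaw": 255},
    {"xyz": [0, 0, 0], "turn": 0, "jaw": 255},
    {"xyz": [0, 0, 0], "turn": 0, "jaw": 255},
  ],
)

```text
clock: 4.78
position: [0.5288, 0.1715, 0.1057]
ee_rot: [1.97, 2.447, 0.004]
force: [-2.7, 0.8, 4.0]
width: 0.005
```

Call:
arm_command(
  deltas=[
    {"xyz": [0, 0, 0], "turn": 0, "jaw": 255},
    {"xyz": [0, 0, 0], "turn": 0, "jaw": 255},
    {"xyz": [0, 0, 0], "turn": 0, "jaw": 255},
    {"xyz": [0, 0, 0], "turn": 0, "jaw": 255},
    {"xyz": [0, 0, 0], "turn": 0, "jaw": 255},
  ],
)

```text
clock: 5.2
position: [0.5288, 0.1716, 0.1057]
ee_rot: [1.97, 2.447, 0.004]
force: [-1.8, 1.2, 4.1]
width: 0.005
```

```bash
cat > pic.py <<'E'
from h import *
import sys
k=sys.argv[1]
im={n:get_image(n) for n in("side","top")}
fs=im["side"]["frame"][...,::-1][200:340,180:400];ft=im["top"]["frame"][...,::-1][130:310,180:370]
a=cv2.resize(fs,(440,280),interpolation=2);b=cv2.resize(ft,(296,280),interpolation=2)
cv2.imwrite(f"pics/c{k}.png",np.hstack([a,b]))
np.savez(f"im{k}.npz",**{n+"_"+q:im[n][q] for n in im for q in im[n]})
E
python3 d.py .528 .171 .106; python3 pic.py 2
```

```text
t 5.2 pos [0.529 0.172 0.106] yaw 12.3 zax [ 0.002  0.002 -1.   ] F [-1.78   1.237  4.136] w 0.005
delta cm [-0.038 -0.085 -0.027] turn -0.07703873988916143
```

View pics/c2.png

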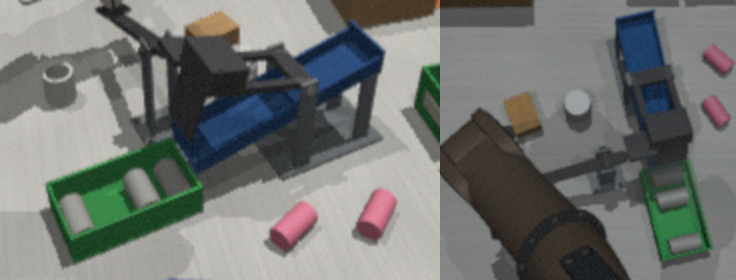

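Three rollers are visible in the tray at side crop (75,213), (140,187) and (170,178), and the chute is empty. Next I check their heights.

Run:
```python
from h import *
np.set_printoptions(precision=3,suppress=True)
z=np.load("im2.npz")
im={k:z["top_"+k] for k in("frame","depth","camera_matrix","cam_to_world")}
P=cloud(im)
o=np.array([.567,-.008]);a=np.radians(12.4);xd=np.array([np.sin(a),-np.cos(a)]);yd=np.array([np.cos(a),np.sin(a)])
q=P[...,:2]-o;X=q@xd;Y=q@yd
hs=cv2.cvtColor(im["frame"],cv2.COLOR_RGB2HSV)
m=((abs(X-.117)<.043)&(abs(Y+.105)<.085)&(P[...,2]<.09)&(hs[...,1]<90)).astype(np.uint8)
k,l,st,c=cv2.connectedComponentsWithStats(m)
for i in range(1,k):
    if st[i,4]>15:
        s=l==i;print(c[i],st[i,4],"xd",X[s].mean(),"yd",Y[s].mean(),Y[s].min(),Y[s].max(),"ztop",np.percentile(P[...,2][s],90))
```

```text
[326.856 249.644] 542 xd 0.1172522561514998 yd -0.05699201162163939 -0.09849850472320118 -0.02001861505556503 ztop 0.04008502898532653
[336.868 286.018] 228 xd 0.11891866799127 yd -0.17112952169878154 -0.1875339511007722 -0.1539122940957777 ztop 0.03979396042059069
```

Call:
arm_command(
  deltas=[
    {"xyz": [0, 0, -0.2], "turn": 0, "jaw": 255},
    {"xyz": [0.1, 0, -0.5], "turn": 0, "jaw": 255},
    {"xyz": [0.1, 0, -0.8], "turn": 0, "jaw": 255},
    {"xyz": [0.2, 0, -1.1], "turn": 0, "jaw": 255},
    {"xyz": [0.2, 0, -1.4], "turn": 0, "jaw": 255},
  ],
)

```text
clock: 5.72
position: [0.5284, 0.1739, 0.1203]
ee_rot: [1.97, 2.447, 0.005]
force: [-1.4, 3.1, 1.9]
width: 0.006
```

Call:
arm_command(
  deltas=[
    {"xyz": [0.1, 0, -0.35], "turn": 0, "jaw": 255},
    {"xyz": [0.2, 0, -0.7], "turn": 0, "jaw": 255},
    {"xyz": [0.2, 0, -1.05], "turn": 0, "jaw": 255},
    {"xyz": [0.3, 0, -1.4], "turn": 0, "jaw": 255},
    {"xyz": [0.3, 0, -1.75], "turn": 0, "jaw": 255},
  ],
)

```text
clock: 6.13
position: [0.5278, 0.1767, 0.1382]
ee_rot: [1.97, 2.447, 0.005]
force: [-1.0, 1.5, 4.4]
width: 0.005
```

Call:
arm_command(
  deltas=[
    {"xyz": [0, 0, -0.35], "turn": 0, "jaw": 255},
    {"xyz": [0.1, 0, -0.7], "turn": 0, "jaw": 255},
    {"xyz": [0.1, 0, -1.05], "turn": 0, "jaw": 255},
    {"xyz": [0.2, 0, -1.4], "turn": 0, "jaw": 255},
    {"xyz": [0.2, 0, -1.75], "turn": 0, "jaw": 255},
  ],
)

```text
clock: 6.55
position: [0.5275, 0.1783, 0.1561]
ee_rot: [1.97, 2.446, 0.005]
force: [0.3, -1.9, 3.5]
width: 0.005
```

```bash
python3 d.py .528 .165 .226
```

```text
t 6.55 pos [0.528 0.178 0.156] yaw 12.3 zax [ 0.003  0.002 -1.   ] F [ 0.309 -1.897  3.541] w 0.005
delta cm [-1.299 -0.212 -6.995] turn -0.0891527534252532
```

Call:
arm_command(
  deltas=[
    {"xyz": [0, 0, -0.3], "turn": 0, "jaw": 255},
    {"xyz": [0, 0, -0.6], "turn": 0, "jaw": 255},
    {"xyz": [0, 0, -0.9], "turn": 0, "jaw": 255},
    {"xyz": [0, 0, -1.2], "turn": 0, "jaw": 255},
    {"xyz": [0, 0, -1.5], "turn": 0, "jaw": 255},
  ],
)

```text
clock: 6.97
position: [0.5276, 0.1777, 0.1713]
ee_rot: [1.97, 2.445, 0.004]
force: [0.5, -2.3, 2.9]
width: 0.004
```

Call:
arm_command(
  deltas=[
    {"xyz": [0, 0, -0.3], "turn": 0, "jaw": 255},
    {"xyz": [0, 0, -0.6], "turn": 0, "jaw": 255},
    {"xyz": [-0.1, 0, -0.9], "turn": 0, "jaw": 255},
    {"xyz": [-0.1, 0, -1.2], "turn": 0, "jaw": 255},
    {"xyz": [-0.2, 0, -1.5], "turn": 0, "jaw": 255},
  ],
)

```text
clock: 7.38
position: [0.528, 0.1762, 0.1867]
ee_rot: [1.97, 2.446, 0.005]
force: [-1.6, 0.4, 4.5]
width: 0.007
```

Call:
arm_command(
  deltas=[
    {"xyz": [-0.1, 0, -0.2], "turn": 0, "jaw": 255},
    {"xyz": [-0.1, 0, -0.4], "turn": 0, "jaw": 255},
    {"xyz": [-0.2, 0, -0.6], "turn": 0, "jaw": 255},
    {"xyz": [-0.2, 0, -0.8], "turn": 0, "jaw": 255},
    {"xyz": [-0.3, 0, -1.0], "turn": 0, "jaw": 255},
  ],
)

```text
clock: 7.8
position: [0.5285, 0.174, 0.197]
ee_rot: [1.969, 2.447, 0.006]
force: [-1.5, 2.6, 5.3]
width: 0.001
```

```bash
python3 d.py .528 .165 .226
```

```text
t 7.8 pos [0.529 0.174 0.197] yaw 12.3 zax [ 0.003  0.003 -1.   ] F [-1.545  2.646  5.321] w 0.001
delta cm [-0.861 -0.233 -2.902] turn -0.057084178557460064
```

Call:
arm_command(
  deltas=[
    {"xyz": [0, 0, -0.2], "turn": 0, "jaw": 255},
    {"xyz": [-0.1, 0, -0.4], "turn": 0, "jaw": 255},
    {"xyz": [-0.1, 0, -0.6], "turn": 0, "jaw": 255},
    {"xyz": [-0.2, 0, -0.8], "turn": 0, "jaw": 255},
    {"xyz": [-0.2, 0, -1.0], "turn": 0, "jaw": 255},
  ],
)

```text
clock: 8.22
position: [0.529, 0.1719, 0.2072]
ee_rot: [1.969, 2.447, 0.006]
force: [0.4, -0.3, 3.9]
width: 0.004
```

Call:
arm_command(
  deltas=[
    {"xyz": [-0.1, 0, -0.15], "turn": 0, "jaw": 255},
    {"xyz": [-0.1, 0, -0.3], "turn": 0, "jaw": 255},
    {"xyz": [-0.2, 0, -0.45], "turn": 0, "jaw": 255},
    {"xyz": [-0.2, 0, -0.6], "turn": 0, "jaw": 255},
    {"xyz": [-0.3, 0, -0.75], "turn": 0, "jaw": 255},
  ],
)

```text
clock: 8.63
position: [0.5297, 0.1691, 0.215]
ee_rot: [1.969, 2.447, 0.007]
force: [-0.9, 2.4, 4.8]
width: 0.006
```

Call:
arm_command(
  deltas=[
    {"xyz": [0, 0, -0.1], "turn": 0, "jaw": 255},
    {"xyz": [-0.1, 0, -0.2], "turn": 0, "jaw": 255},
    {"xyz": [-0.1, 0, -0.3], "turn": 0, "jaw": 255},
    {"xyz": [-0.1, 0, -0.4], "turn": 0, "jaw": 255},
    {"xyz": [-0.2, 0, -0.5], "turn": 0, "jaw": 255},
  ],
)

```text
clock: 9.05
position: [0.5301, 0.1671, 0.22]
ee_rot: [1.969, 2.447, 0.007]
force: [-0.5, 2.2, 5.5]
width: 0.002
```

Call:
arm_command(
  deltas=[
    {"xyz": [0, 0, -0.1], "turn": 0, "jaw": 255},
    {"xyz": [0, 0, -0.2], "turn": 0, "jaw": 255},
    {"xyz": [-0.1, 0, -0.3], "turn": 0, "jaw": 255},
    {"xyz": [-0.1, 0, -0.4], "turn": 0, "jaw": 255},
    {"xyz": [-0.1, 0, -0.5], "turn": 0, "jaw": 255},
  ],
)

```text
clock: 9.47
position: [0.5304, 0.1657, 0.2251]
ee_rot: [1.969, 2.446, 0.006]
force: [0.6, -0.8, 4.7]
width: 0.008
```

```bash
python3 d.py .528 .165 .226
```

```text
t 9.47 pos [0.53  0.166 0.225] yaw 12.3 zax [ 0.004  0.002 -1.   ] F [ 0.563 -0.778  4.668] w 0.008
delta cm [-0.016 -0.25  -0.096] turn -0.06838867157989625
```

Call:
arm_command(
  deltas=[
    {"xyz": [0, 0, -0.1], "turn": 0, "jaw": 255},
    {"xyz": [0, 0, -0.2], "turn": 0, "jaw": 255},
    {"xyz": [0, 0, -0.3], "turn": 0, "jaw": 255},
    {"xyz": [0, 0, -0.4], "turn": 0, "jaw": 255},
    {"xyz": [0, 0, -0.5], "turn": 0, "jaw": 255},
  ],
)

```text
clock: 9.88
position: [0.53, 0.1657, 0.2297]
ee_rot: [1.97, 2.447, 0.005]
force: [-0.3, -0.1, 0.5]
width: 0.005
```

Call:
arm_command(
  deltas=[
    {"xyz": [0, 0, -0.1], "turn": 0, "jaw": 255},
    {"xyz": [0, 0, -0.2], "turn": 0, "jaw": 255},
    {"xyz": [0, 0, -0.3], "turn": 0, "jaw": 255},
    {"xyz": [0, 0, -0.4], "turn": 0, "jaw": 255},
    {"xyz": [0, 0, -0.5], "turn": 0, "jaw": 255},
  ],
)

```text
clock: 10.3
position: [0.5299, 0.1658, 0.2348]
ee_rot: [1.97, 2.447, 0.005]
force: [-0.2, -0.2, 0.6]
width: 0.006
```

Call:
arm_command(
  deltas=[
    {"xyz": [0, 0, -0.2], "turn": 0, "jaw": 255},
    {"xyz": [0, 0, -0.4], "turn": 0, "jaw": 255},
    {"xyz": [0, 0, -0.6], "turn": 0, "jaw": 255},
    {"xyz": [0, 0, -0.8], "turn": 0, "jaw": 255},
    {"xyz": [0, 0, -1.0], "turn": 0, "jaw": 255},
  ],
)

```text
clock: 10.72
position: [0.5299, 0.1658, 0.245]
ee_rot: [1.969, 2.447, 0.006]
force: [-0.9, 0.2, 0.3]
width: 0.003
```

```bash
python3 d.py .528 .165 .226; python3 pic.py 3
```

```text
t 10.72 pos [0.53  0.166 0.245] yaw 12.3 zax [ 0.003  0.002 -1.   ] F [-0.868  0.212  0.329] w 0.003
delta cm [-0.039 -0.206  1.902] turn -0.05640188547846492
```

View pics/c3.png

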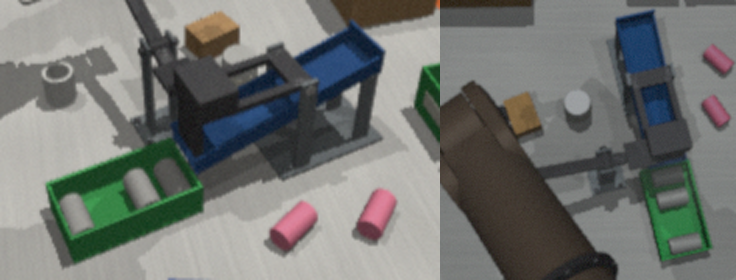

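The force dropped to zero at z of about 0.23, the lever is back at rest, the flap is shut and all three rollers are still in the tray. I move up and clear.

Call:
arm_command(
  deltas=[
    {"xyz": [0, 0, -2], "turn": 0, "jaw": 255},
    {"xyz": [0, 0, -4], "turn": 0, "jaw": 255},
    {"xyz": [0, 0, -6], "turn": 0, "jaw": 255},
    {"xyz": [1, 0, -8], "turn": 0, "jaw": 255},
    {"xyz": [2.5, 0, -9], "turn": 0, "jaw": 255},
  ],
)

```text
clock: 11.23
position: [0.5256, 0.1891, 0.3376]
ee_rot: [1.972, 2.442, 0.009]
force: [1.0, -0.4, 0.1]
width: 0.005
```

Call:
arm_command(
  deltas=[
    {"xyz": [3, 0, 0], "turn": 0, "jaw": 255},
    {"xyz": [6, 0, 0], "turn": 0, "jaw": 255},
    {"xyz": [9, 0, 0], "turn": 0, "jaw": 255},
    {"xyz": [11, 0, 0], "turn": 0, "jaw": 255},
    {"xyz": [12, 0, 0], "turn": 0, "jaw": 255},
  ],
)

```text
clock: 11.65
position: [0.4986, 0.3096, 0.3378]
ee_rot: [1.968, 2.447, 0.01]
force: [-0.6, -0.0, -0.2]
width: 0.008
```

Call:
arm_command(
  deltas=[
    {"xyz": [0, 0, 0], "turn": 0, "jaw": 255},
    {"xyz": [0, 0, 0], "turn": 0, "jaw": 255},
    {"xyz": [0, 0, 0], "turn": 0, "jaw": 255},
    {"xyz": [0, 0, 0], "turn": 0, "jaw": 255},
  ],
)

```text
clock: 11.98
position: [0.4995, 0.3078, 0.3377]
ee_rot: [1.97, 2.444, 0.009]
force: [0.8, -1.6, 0.1]
width: 0.007
```

```bash
python3 d.py .528 .165 .226; python3 pic.py 4
python3 - <<'E'
from h import *
z=np.load("im4.npz");cv2.imwrite("pics/f4.png",z["side_frame"][...,::-1])
np.set_printoptions(precision=3,suppress=True)
for src in("top0.npz","im4.npz"):
    y=np.load(src);p="top_" if src=="im4.npz" else ""
    im={k:y[p+k] for k in("frame","depth","camera_matrix","cam_to_world")}
    P=cloud(im);m=cv2.inRange(cv2.cvtColor(im["frame"],cv2.COLOR_RGB2HSV),(45,100,50),(80,255,255))
    s=(m>0)&(P[...,0]>.38)&(P[...,0]<.6)&(P[...,1]<-.06)&(P[...,1]>-.23)&(P[...,2]>.03)
    print(src,"tray",cv2.minAreaRect(P[s][:,:2].astype(np.float32)))
    s=(P[...,0]>.52)&(P[...,0]<.68)&(P[...,1]<-.05)&(P[...,1]>-.2)&(P[...,2]>.17)
    print("flap zmax",np.nanpercentile(P[...,2][s],[50,98]))
E
```

```text
t 11.98 pos [0.499 0.308 0.338] yaw 12.3 zax [ 0.005  0.003 -1.   ] F [ 0.754 -1.564  0.082] w 0.007
delta cm [-14.586  -0.309  11.139] turn -0.14485336665063642
top0.npz tray ((0.4889664351940155, -0.1442318856716156), (0.17605802416801453, 0.09880579262971878), 12.40419864654541)
flap zmax [0.187 0.192]
im4.npz tray ((0.4891902208328247, -0.14370538294315338), (0.17694032192230225, 0.09822689741849899), 12.405135154724121)
flap zmax [0.187 0.192]
```

View pics/f4.png

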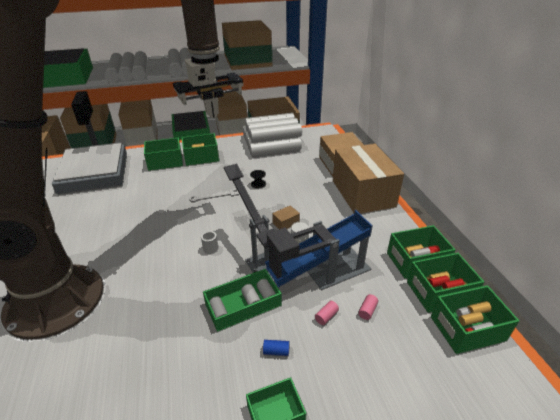

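Flap shut at its original height, lever plate back at (235,172), and the three rollers in the tray at about (218,305), (250,293) and (264,288). Bystanders are unmoved and the gripper is clear.

```bash
python3 -c "
from cell import sign_off;print(sign_off())"
```

```text
the job is handed in; nothing more can be done
None
```

The job is done and handed in at about 12 s of robot time. With the closed fingertips I pressed the lever's plate down to about 0.65 rad, with readings of 3 to 9 N. I held it there until all three rollers had rolled into the tray. Then I let the lever up over about 4.5 s and moved the gripper clear.

- **Rollers:** all three lie in the green tray. Just before I released the lever, their tops measured 40 mm, as expected for rollers lying flat, and the final picture still shows them there.
- **Flap and lever:** the contact force fell to zero as the tip reached about 0.23 m, the lever's rest height. The flap is shut at its original height (0.187 m median before and after).
- **Surroundings:** the tray is within 1 mm of where it started. By eye, the other objects and the blue and pink look-alikes had not moved.

No check failed or disagreed. Flap speed at closing was not measured directly; over the last stretch the fingertips rose at only about 12 mm/s.

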